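Inspect a mirror under the loupe

TASK

Inspect the mirror: seat its flat aluminium carrier fully home and flat on the two pins of the inspection base, wide hole over the thick pin, without forcing it or touching the mirror's face, and let go of it. Then take the loupe by its handle and hold it level in the air, lens centred over the mirror and at the focal height marked by the orange collar on the base's post, without bumping the carrier, shifting the collar or disturbing the other things on the table. Finish while holding the loupe there; do not put it down.

Things in the scene. Friction and masses are not known exactly. Their poses are not given: they have to be found in the camera images.
- inspection_base: inspection base, screwed down: an aluminium foot plate (170 x 80 x 10 mm, x -63 to +107) with a dark block on it (104 x 36 mm, top 28 mm above the table) with two upright steel pins; at x = +85 mm a bright post, 12.7 mm thick, top 138 mm above the table. Origin on the table under the block's middle, z up, +x from the thin to the thick pin and the post
- seat (a point): middle of the top of the base's dark block, 28 mm above the table, where the middle of the carrier's underside comes to lie; axes as the base's
- thick_pin (a point): foot of the thick pin at the block's top, 38 mm along base +x from the seat: 10 mm diameter, 19 mm tall, the last 6 mm tapered to 4.5 mm
- thin_pin (a point): foot of the thin pin at the block's top, 38 mm along base -x from the seat: 7 mm diameter, 19 mm tall, the last 6 mm tapered to 3.2 mm
- collar_mark (a point): mid-height of the orange collar (23 mm diameter, 10 mm tall, with a small clamping screw) round the post; its height, 92 to 120 mm above the table, is set afresh each time and is the height at which the middle of the lens is to be held. The collar is clamped and slips only above about 25 N
- card_folder: flat dark card folder, 90 x 120 x 8 mm, fixed on the table, on which the carrier lies at the start; origin at its underside centre, long side along its y. Just behind it stands the tall oscilloscope (about 290 mm high, fixed), its nearest corner at x = 0.54, y = -0.12 m, its side running from there to x = 0.64, y = -0.53 m: carry things round that corner
- carrier: flat bright aluminium mirror carrier, 100 x 50 x 12 mm (x, y, z), 0.15 kg, a round mirror in its middle in a black ring 35 mm across, 15.5 mm high, a through hole at either end, an orange dot at the wide-hole end (+x). Origin: centre of its underside. Take it from above across its 50 mm width (y). It starts within 0.7 rad of the base's direction, same way round
- wide_hole (a point): mouth of the carrier's wide hole (12 mm diameter) at the underside, 38 mm along carrier +x from the middle
- narrow_hole (a point): mouth of the carrier's narrow hole (9 mm diameter) at the underside, 38 mm along carrier -x from the middle
- mirror: the round blue-grey mirror fixed in the carrier, 21 mm of it showing inside its black ring, its face 1.5 mm below the rim of the ring; it must not be touched
- mirror_face (a point): centre of the mirror's face, 14 mm above the carrier's underside, so 42 mm above the table once seated
- loupe: hand loupe lying flat on the table, 0.09 kg: grey handle of square section 16 x 16 mm (x from -51 to +35 mm), a short neck, and a black ring 52 mm across and 16 mm tall with the glass lens. Origin at the underside of the handle at the place to grip, near the centre of mass; +x from the handle to the lens, z up, square to the lens
- loupe_grip (a point): middle of the handle at the place to grip, 8 mm above the loupe's underside; pinch across the 16 mm width (loupe y)
- loupe_lens (a point): centre of the lens, 74 mm along loupe +x from the grip and 8 mm above the loupe's underside
- dropper: brown dropper bottle, 102 mm tall, standing loose behind the base; bystander
- tissues: pale blue packet of lens tissues, 64 x 90 x 12 mm, lying loose behind the base; bystander
- forceps: tweezers, 122 mm long, lying loose at the right; bystander
- tub: blue tub of screws, 51 mm across, 28 mm tall, loose at the right; bystander

How it is judged:
By the outcome, as a careful person would: the job done as asked, in the order asked, and still so for the second after the job is handed in, while the arm keeps its last pose, push and grip.
It also fails if it takes over 72 s, if anything falls off the work surface, if the arm or the gripper's body presses on something with over 40 N, if the wrist force passes 120 N, or if a joint passes its speed limit or range.

ROBOT

A 6-joint arm with a two-finger parallel gripper is mounted at the origin on a cart in front of the work surface, level with it; the furniture and walls round the work are solid. World frame = base frame: x ahead of the robot, y to its left, z up, the work surface at z = 0. Lengths are in m, angles in rad, forces in N, time in s.
With the tool pointing down it reaches from about 0.35 to 0.775 m from the base axis. Payload 5.5 kg.
Tool frame: the origin (TCP) lies midway between the tips of the shut fingers; the grasp point (between the pads) lies 19 mm behind it; z points along the fingers, y is the line along which they close (so a half turn about z gives the same grasp; the last joint's range is limited). The gripper opens to 85 mm and grips with 20 to 120 N. Pads are 22 mm wide; open, the fingers measure 114 mm over their backs; the gripper's body (76 mm by 85 mm) begins 54 mm behind the grasp point. The pads swing forward as they close: fully open they stand 13 mm farther back than shut.
Start: joints at [1.043, 0.313, 0.046, 1.304, 0, 1.431], TCP at [0.217, 0.532, 0.231] pointing down, gripper open.
Joint ranges: [-2.76, 2.76], [-0.86, 1.69], [-1.03, 1.26], [-2.2, 2.34], [-1.47, 1.5], [-3.14, 3.14]. Speed limits (rad/s): [2.57, 2.57, 3.14, 3.14, 3.14, 3.14].

INTERFACE

Orientations are given as a unit quaternion [w, x, y, z].
In Python, from workcell import telemetry, imaging, env gives the robot as it stands. The module is installed in compiled form; this text tells all that it offers.
- The arm moves only by the tool step_arm, never from a script. Its argument "moves" is a list of rows, each a list of 3 entries, a list of its own where there are three numbers: the shift along the tool's x, y, z in mm, then the turn, a rotation vector about the tool's x, y, z in rad, then the finger opening in mm, from 0 to 85.4. A call has 1 to 8 rows; each row is the pose to reach, as a shift and turn from the pose commanded when the call began, along the tool's axes at that moment; what a row does not reach only later rows make up. A row lasts 1/12 s, in which the tool goes at most 41.7 mm and 7.16 degrees, less where a joint would pass 70% of its speed; a pose out of reach is approached as far as the arm can. A call with a gripper value outside its range is refused whole. The fingers move at their own pace and stop on an object; "grip_force" is the grip in N (left out, the last holds). Time passes only in rows, so rows that repeat a pose let the fingers close. It gives the time, the measured TCP pose, the force, the opening and the grip force at its end, in the units of the state.
- telemetry.get_state(): the state, without advancing time (a new reading comes with each control period).
- imaging.read_camera(name): name is "scene" or "top"; returns the picture (384x512x3 uint8, red, green, blue); there is no depth.
- imaging.camera_params(name): a dict with "camera_matrix" (3x3 intrinsics, pixels), "pose" (4x4, takes a point from camera to world coordinates). Camera axes: x right, y up, looking along -z (the intrinsics and any distortion apply to the point x, -y, -z); pixel columns grow to the right and rows downward; lengths in m; the calibration is good to about 2 mm. A picture is of the moment at which its call begins. camera_params takes no time and is no camera call.
- env.hand_in(): hands the job in; it is judged then, once.
The state is a dict: "clock": time; "joint_pos": joint angles; "qvel": joint speeds; "tau": joint torques, N m; "tcp_pos": TCP position; "orientation": TCP orientation; "wrist_force": force on the tool from outside, world axes, zero at the start; "ft_torque": the same for the moment, N m; "finger_gap": finger opening in m; "grip_force": force on a finger pad.
Only numpy, scipy, OpenCV 4.12 (cv2) and the standard library are available. Lean on these libraries where they do the work, as an engineer would, in place of code of your own. Each camera call takes 0.05 s, during which the arm holds its last target. There are 200 camera calls.

## Working session

There is one attempt and no reset: what is moved stays moved. The work goes in short steps, Python scripts to look and compute and a tool call to move; the robot and the scene stay as the last step left them, time stands still between calls to the robot, and variables do not carry over. Pictures are saved under pics/ and viewed, at most 10 in all, crops included, and the job is handed in when it is done.

Besides the shell and the picture viewer there is one more tool, called after "Request:" as name([rows], argument=value, ...), one row to a line, values as JSON. step_arm: Moves the arm, as the interface text tells. Its arguments: {"type":"object","properties":{"moves":{"type":"array"},"grip_force":{"type":"number"}},"required":["moves"]}

```bash
mkdir -p pics; cat > h.py <<'E'
import numpy as np, cv2
from workcell import telemetry, imaging, env
def cam(n):
    p=imaging.camera_params(n); return np.array(p["camera_matrix"]),np.array(p["pose"]),p
def ray(n,uv):
    K,T,p=cam(n); d=np.array(p.get("distortion",np.zeros(5)),float)
    q=cv2.undistortPoints(np.array([[uv]],float),K,d)[0,0]
    v=T[:3,:3]@np.array([q[0],-q[1],-1]); return T[:3,3],v
def onz(n,uv,z):
    o,v=ray(n,uv); return o+v*(z-o[2])/v[2]
def proj(n,P):
    K,T,p=cam(n); d=np.array(p.get("distortion",np.zeros(5)),float)
    c=(np.atleast_2d(P)-T[:3,3])@T[:3,:3]; c=c*[1,-1,-1]
    return cv2.projectPoints(c,np.zeros(3),np.zeros(3),K,d)[0][:,0]
def shot(n): return cv2.cvtColor(imaging.read_camera(n),cv2.COLOR_RGB2BGR)
E
python3 - <<'E'
from h import *
for n in("scene","top"):
    im=shot(n); cv2.imwrite(f"pics/{n}0.png",im); cv2.imwrite(f"pics/{n}0b.png",cv2.resize(im,(800,600),interpolation=cv2.INTER_CUBIC)); print({k:np.round(v,4).tolist() if not isinstance(v,str) else v for k,v in imaging.camera_params(n).items()})
print(telemetry.get_state())
E
```

```text
{'camera_matrix': [[396.6046, 0.0, 253.0022], [0.0, 396.6046, 186.7664], [0.0, 0.0, 1.0]], 'pose': [[0.8161, 0.4062, -0.4112, 0.1048], [-0.5779, 0.5852, -0.5689, -0.8971], [0.0096, 0.7019, 0.7123, 0.9193], [0.0, 0.0, 0.0, 1.0]]}
{'camera_matrix': [[350.3191, 0.0, 253.6765], [0.0, 350.3191, 195.1187], [0.0, 0.0, 1.0]], 'pose': [[-0.0134, 0.9904, -0.1373, 0.4686], [-0.9998, -0.0153, -0.0131, -0.2303], [-0.0151, 0.1371, 0.9904, 1.1093], [0.0, 0.0, 0.0, 1.0]]}
{'clock': 0.1, 'joint_pos': array([ 1.04339223e+00,  3.13924988e-01,  4.51116617e-02,  1.30359655e+00,
       -6.03971126e-06,  1.43118615e+00]), 'qvel': array([-0.0003147 , -0.00144545,  0.00297023,  0.00098779,  0.00057304,
       -0.00149967]), 'tau': array([ 1.93913016e-03, -4.81727922e+01,  2.99242777e+01,  1.27546827e-02,
       -1.23937120e-04,  2.78047605e-05]), 'tcp_pos': array([0.21722471, 0.53190932, 0.23050601]), 'orientation': array([-2.61252078e-04,  1.92684217e-01,  9.81260486e-01, -7.63311887e-04]), 'wrist_force': array([-0.12360989,  0.84946358,  0.10640732]), 'ft_torque': array([ 0.06664332, -0.00485982,  0.03204269]), 'grip_force': 0.0, 'finger_gap': 0.08537430182957477}
```

View pics/top0b.png

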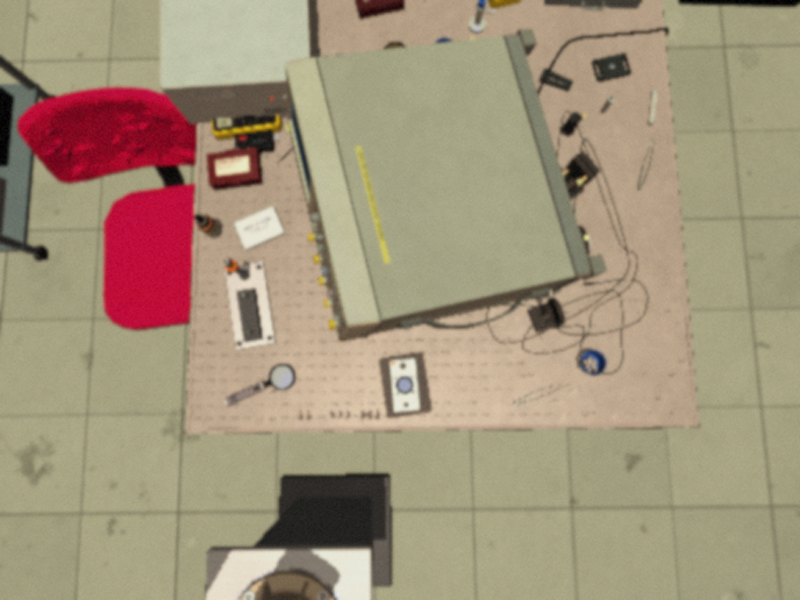

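View pics/scene0b.png

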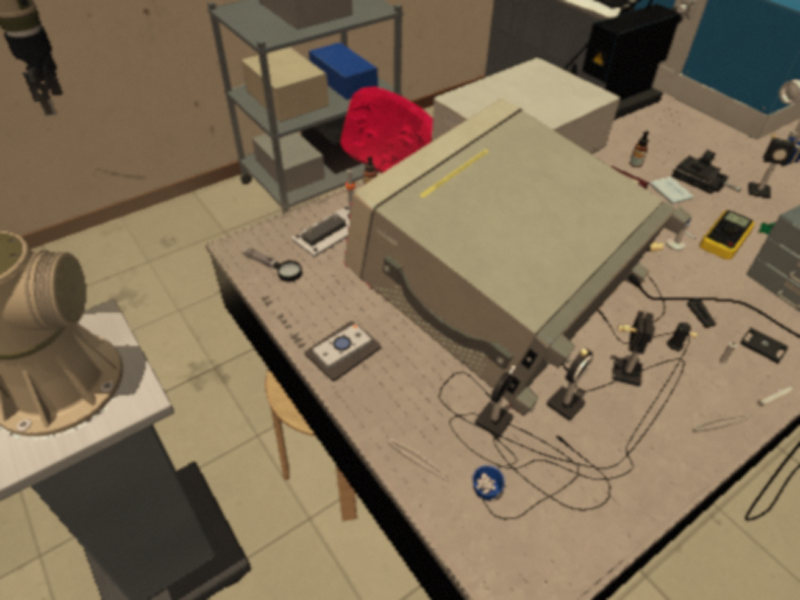

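The top view shows the folder with the carrier near (259,246), the base near (160,195) with post and collar at (152,171), and the loupe near (168,246) in native pixels. The scene view shows the same things, with the base partly behind the scope. Next I'll enlarge these areas.

```bash
python3 - <<'E'
from h import *
t=np.mean([shot("top").astype(float) for _ in range(5)],0).astype(np.uint8); s=np.mean([shot("scene").astype(float) for _ in range(5)],0).astype(np.uint8)
cv2.imwrite("pics/tavg.png",t);cv2.imwrite("pics/savg.png",s)
def crop(im,x,y,w,h): return cv2.resize(im[y:y+h,x:x+w],(400,300),interpolation=cv2.INTER_NEAREST)
cv2.imwrite("pics/c1.png",np.vstack([np.hstack([crop(t,140,160,80,60),crop(t,230,218,80,60)]),np.hstack([crop(s,180,110,80,60),crop(s,180,195,80,60)])]))
E
```

```text
(no output)
```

View pics/c1.png

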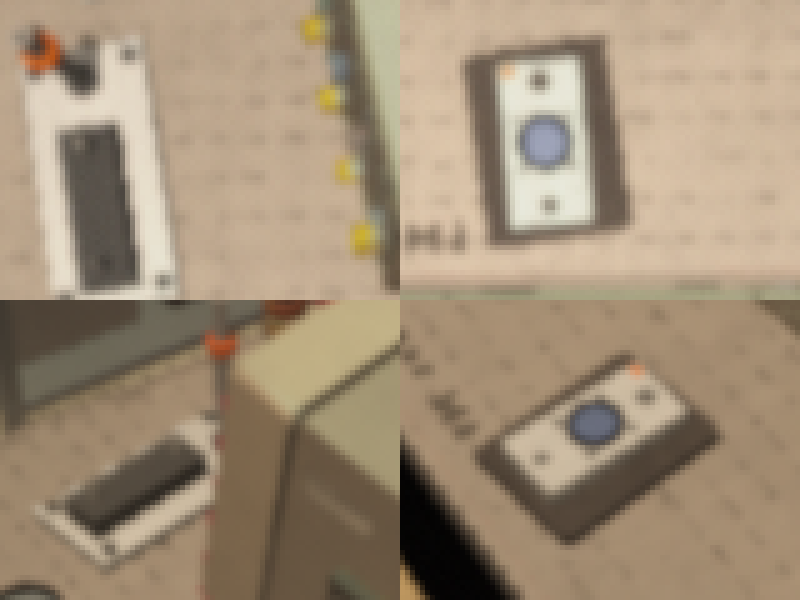

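The crops show the base foot plate (top-native about x 144–175, y 167–220), the dark block and the collar at about (148,170). The carrier's orange dot is at the top end, and its mirror is at about (259,246). The collar is also visible in the scene view, at about (224,118).

```bash
cat > m.py <<'E'
from h import *
from scipy import ndimage
t=cv2.imread("pics/tavg.png"); s=cv2.imread("pics/savg.png")
def blob(mask,x0,y0,x1,y1):
    m=np.zeros(mask.shape,np.uint8); m[y0:y1,x0:x1]=mask[y0:y1,x0:x1]
    n,l,st,c=cv2.connectedComponentsWithStats(m); i=1+np.argmax(st[1:,4]); return (l==i).astype(np.uint8),c[i],st[i]
def rect(cam,m,z,up=8):
    M=cv2.resize(m*255,None,fx=up,fy=up,interpolation=cv2.INTER_CUBIC); ys,xs=np.where(M>127)
    px=np.c_[(xs+.5)/up-.5,(ys+.5)/up-.5]; hull=cv2.convexHull(px.astype(np.float32))[:,0]
    W=np.array([onz(cam,p,z)[:2] for p in hull]); return cv2.minAreaRect((W*1000).astype(np.float32)),W
E
python3 - <<'E'
from m import *
def hsv(i): return cv2.cvtColor(i,cv2.COLOR_BGR2HSV).astype(int)
T=hsv(t);S=hsv(s)
for n,I,H,b,z in(("top",t,T,(240,222,280,270),.020),("scene",s,S,(190,200,245,245),.020)):
    m,c,st=blob(((H[...,2]>150)&(H[...,1]<45)).astype(np.uint8),*b); print(n,"carrier",st,rect(n,m,z)[0])
    m,c,st=blob(((H[...,0]>100)&(H[...,0]<135)&(H[...,1]>50)).astype(np.uint8),*b); print(" mirror",st,c,onz(n,c,.022))
m,c,st=blob(((T[...,2]>170)&(T[...,1]<45)).astype(np.uint8),140,160,180,225); print("plate",st,rect("top",m,.010)[0])
m,c,st=blob((T[...,2]<110).astype(np.uint8),148,184,172,220); print("block",st,c,rect("top",m,.028)[0])
P=[]
for n,H,b in(("top",T,(140,160,165,180)),("scene",S,(215,110,232,125))):
    m,c,st=blob(((H[...,0]<14)&(H[...,1]>150)).astype(np.uint8),*b); print("collar",n,st,c); P.append(ray(n,c))
(o1,v1),(o2,v2)=P; A=np.c_[v1,-v2]; k=np.linalg.lstsq(A,o2-o1,rcond=None)[0]; print(o1+k[0]*v1,o2+k[1]*v2)
print("expect dot HSV", T[232,251],S[208,227], "loupe px",T[240:243,180].tolist())
def crop(im,x,y,w,h,k): return cv2.resize(im[y:y+h,x:x+w],None,fx=k,fy=k,interpolation=cv2.INTER_NEAREST)
cv2.imwrite("pics/c2.png",np.hstack([crop(t,140,160,40,60,10),crop(t,140,226,56,40,7)] if 0 else [crop(t,142,162,38,60,10),cv2.copyMakeBorder(crop(t,142,228,52,38,8),0,600-304,0,0,cv2.BORDER_CONSTANT)]))
E
```

```text
top carrier [249 229  20  35 534] ((461.1227111816406, -228.46224975585938), (106.04888153076172, 56.61669921875), 4.416844844818115)Traceback (most recent call last):
  File "<stdin>", line 6, in <module>
  File "m.py", line 6, in blob
    n,l,st,c=cv2.connectedComponentsWithStats(m); i=1+np.argmax(st[1:,4]); return (l==i).astype(np.uint8),c[i],st[i]
                                                      ~~~~~~~~~^^^^^^^^^^
    return _wrapfunc(a, 'argmax', axis=axis, out=out, **kwds)
    return bound(*args, **kwds)
ValueError: attempt to get argmax of an empty sequence
```

```bash
cat > a.py <<'E'
from m import *
def up(im,k=8): return cv2.GaussianBlur(cv2.resize(im,None,fx=k,fy=k,interpolation=cv2.INTER_CUBIC),(0,0),3)
K=8
def hs(im,b):
    x0,y0,x1,y1=b; return cv2.cvtColor(up(im[y0:y1,x0:x1]),cv2.COLOR_BGR2HSV).astype(int)
def big(mask,b):
    n,l,st,c=cv2.connectedComponentsWithStats(mask.astype(np.uint8))
    if n<2: return None,None,None
    i=1+np.argmax(st[1:,4]); ys,xs=np.where(l==i)
    p=np.c_[(xs+.5)/K-.5+b[0],(ys+.5)/K-.5+b[1]]; return p,p.mean(0),np.ptp(p,axis=0)
def wrect(n,p,z):
    hull=cv2.convexHull(p.astype(np.float32))[:,0]
    W=np.array([onz(n,q,z)[:2]*1000 for q in hull],np.float32); return [np.round(x,2) for x in cv2.minAreaRect(W)]
E
python3 - <<'E'
from a import *
def crop(im,x,y,w,h,k): return cv2.resize(im[y:y+h,x:x+w],None,fx=k,fy=k,interpolation=cv2.INTER_CUBIC)
cv2.imwrite("pics/c2.png",np.hstack([crop(t,142,162,38,60,10),cv2.copyMakeBorder(crop(t,142,228,52,38,8),0,600-304,0,0,cv2.BORDER_CONSTANT)]))
for n,I,b in(("top",t,(240,222,280,270)),("scene",s,(190,200,245,245))):
    H=hs(I,b); print(n,"center",H[192,152] if n=="top" else H[(220-200)*8,(219-190)*8])
    v=150 if n=="top" else 140
    p,c,sz=big((H[...,2]>v)&(H[...,1]<60),b); 
    if p is not None: print(" carrier",c,sz,wrect(n,p,.020))
    p,c,sz=big((H[...,0]>100)&(H[...,0]<140)&(H[...,1]>50),b)
    if p is not None: print(" mirror",c,sz,onz(n,c,.022))
    p,c,sz=big(((H[...,0]<15)|(H[...,0]>175))&(H[...,1]>90)&(H[...,2]>150),b)
    if p is not None: print(" dot",c,sz,onz(n,c,.020))
b=(140,160,182,224);H=hs(t,b)
p,c,sz=big((H[...,2]>180)&(H[...,1]<45),b); print("plate",c,sz,wrect("top",p,.010))
p,c,sz=big((H[...,2]<130)&(np.arange(H.shape[0])[:,None]>22*8),b); print("block",c,sz,wrect("top",p,.028))
P=[]
for n,I,b in(("top",t,(140,160,165,180)),("scene",s,(214,110,232,125))):
    H=hs(I,b);p,c,sz=big((H[...,0]<14)&(H[...,1]>140),b); print("collar",n,c,sz); P.append(ray(n,c))
(o1,v1),(o2,v2)=P; k=np.linalg.lstsq(np.c_[v1,-v2],o2-o1,rcond=None)[0]; print(o1+k[0]*v1,o2+k[1]*v2)
E
```

```text
top center [114  36 183]
 carrier [258.6728324  246.65648861] [19.875 35.125] [array([ 461.27, -228.66]), array([104.85,  54.42]), np.float64(4.29)]
scene center [115  39 125]
 carrier [217.78880673 221.12565863] [35.875 24.   ] [array([ 461.21, -233.04]), array([100.78,  51.31]), np.float64(4.07)]
 dot [226.86575444 208.2533284 ] [3.625 3.   ] [ 0.50650565 -0.20821276  0.02      ]
plate [160.28668986 194.98366356] [31.125 56.375] [array([626.17,  84.19]), array([171.91,  80.77]), np.float64(9.67)]
block [159.60567736 201.09646597] [15.    32.625] [array([604.47,  78.04]), array([101.02,  36.86]), np.float64(9.13)]
collar top [148.5817864  170.51922613] [7.25  7.125]
collar scene [223.71674077 118.71562927] [6.25 4.75]
[0.6875591  0.09364111 0.0955291 ] [0.68952556 0.09253993 0.09560202]
```

View pics/c2.png

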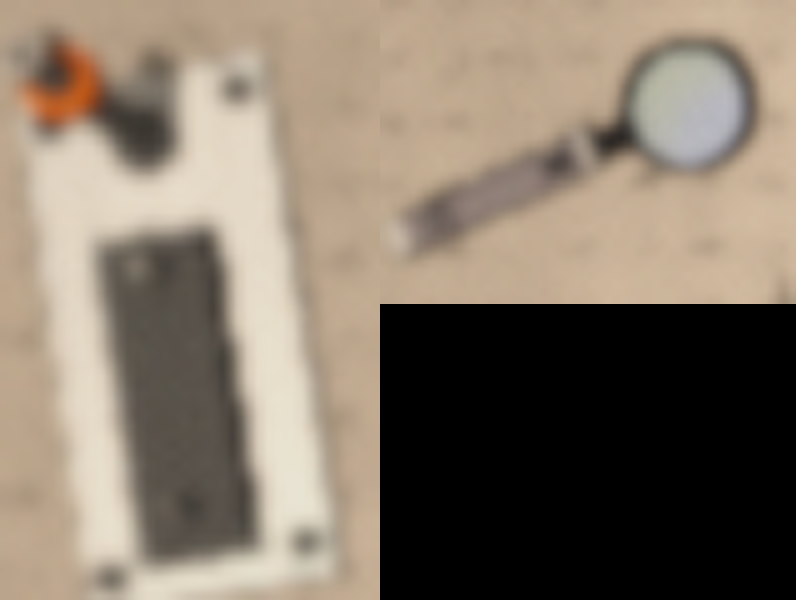

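The base yaw comes out near 9.5° with the origin at about (604.5, 80). The plate and block sizes match the given ones, and the collar is where the post should be. The carrier is at (461, -230) with yaw 4.2°. In the crop, the loupe lens is at about (180.7,241) and the handle end at (145,257). Next I'll plan the approach to the carrier.

```bash
cat > plan.py <<'E'
import sys; from h import *
from scipy.spatial.transform import Rotation as R
# args: x y z (mm) yaw of tool y (deg)
def plan(x,y,z,yaw):
    st=telemetry.get_state(); q=st["orientation"]; R0=R.from_quat([q[1],q[2],q[3],q[0]])
    a=np.deg2rad(yaw); ty=np.array([np.cos(a),np.sin(a),0]); tz=np.array([0,0,-1]); G=R.from_matrix(np.c_[np.cross(ty,tz),ty,tz])
    sh=R0.inv().apply(np.array([x,y,z])-st["tcp_pos"]*1000)
    print("shift",sh.round(1),"turn",(R0.inv()*G).as_rotvec().round(4),"gap",st["finger_gap"],"F",st["wrist_force"].round(1),"t",st["clock"], "tcp",(st["tcp_pos"]*1000).round(1))
if __name__=="__main__": plan(*map(float,sys.argv[1:]))
E
python3 plan.py 461 -230 120 94.2
python3 - <<'E'
from a import *
b=(140,226,196,266);H=hs(t,b)
bg=np.median(up(t[226:266,140:196]).reshape(-1,3),0)
D=np.linalg.norm(up(t[226:266,140:196]).astype(float)-bg,axis=2)
p,c,sz=big(D>35,b); print(c,sz,p.min(0),p.max(0))
r=p[p[:,0]>172.5]; (cx,cy),rad=cv2.minEnclosingCircle(r.astype(np.float32)); L=onz("top",(cx,cy),.012); print("lens",cx,cy,rad,L)
h=p[(p[:,0]<166)]; hw=np.array([onz("top",q,.016)[:2] for q in h[::5]]); m=hw.mean(0); u=np.linalg.svd(hw-m)[2][0] if len(hw)<3000 else np.linalg.eigh(np.cov((hw-m).T))[1][:,1]
print("handle",m,u,np.rad2deg(np.arctan2(*(L[:2]-m)[::-1])), "ext",np.ptp((hw-m)@u))
E
```

```text
shift [-513.7 -613.7  111.3] turn [ 2.000e-04  1.000e-04 -4.611e-01] gap 0.08555933320923215 F [-1.  -0.1 -0.4] t 0.6 tcp [217.5 532.4 231.4]
[169.6556819  245.86011306] [45.125 28.   ] [144.3125 231.8125] [189.4375 259.8125]
lens 180.2932586669922 241.56869506835938 10.246382713317871 [0.47817326 0.01477335 0.012     ]
handle [0.44716402 0.09073927] [ 0.44287635 -0.8965827 ] -67.7947455730243 ext 0.07716993167047945
```

Request:
step_arm([
  [[-514, -614, 70], [0, 0, -0.461], 64],
  [[-514, -614, 70], [0, 0, -0.461], 64],
  [[-514, -614, 70], [0, 0, -0.461], 64],
  [[-514, -614, 70], [0, 0, -0.461], 64],
  [[-514, -614, 70], [0, 0, -0.461], 64],
  [[-514, -614, 70], [0, 0, -0.461], 64],
  [[-514, -614, 70], [0, 0, -0.461], 64],
  [[-514, -614, 70], [0, 0, -0.461], 64],
])

```text
clock: 1.27
tcp_pos: [0.3176, 0.2178, 0.2028]
orientation: [0.001, -0.037, 0.999, 0.0]
wrist_force: [0.7, -0.2, 0.3]
finger_gap: 0.0638
grip_force: 0.0
```

```bash
python3 plan.py 461 -230 120 94.2
```

```text
shift [-109.7 -457.3   82.7] turn [0.0004 0.0013 0.0008] gap 0.06382929247416946 F [ 0.7 -0.2  0.3] t 1.2667 tcp [317.6 217.8 202.8]
```

Request:
step_arm([
  [[-110, -457, 60], [0, 0, 0], 64],
  [[-110, -457, 60], [0, 0, 0], 64],
  [[-110, -457, 60], [0, 0, 0], 64],
  [[-110, -457, 60], [0, 0, 0], 64],
  [[-110, -457, 60], [0, 0, 0], 64],
  [[-110, -457, 60], [0, 0, 0], 64],
  [[-110, -457, 60], [0, 0, 0], 64],
  [[-110, -457, 60], [0, 0, 0], 64],
])

```text
clock: 1.93
tcp_pos: [0.4185, -0.0978, 0.1606]
orientation: [0.001, -0.036, 0.999, -0.0]
wrist_force: [1.0, 0.2, -0.3]
finger_gap: 0.0639
grip_force: 0.0
```

Request:
step_arm([
  [[-35, -143, 20], [0, 0, 0], 64],
  [[-35, -143, 20], [0, 0, 0], 64],
  [[-35, -143, 20], [0, 0, 0], 64],
  [[-35, -143, 20], [0, 0, 0], 64],
  [[-35, -143, 20], [0, 0, 0], 64],
  [[-35, -143, 20], [0, 0, 0], 64],
])

```text
clock: 2.43
tcp_pos: [0.4634, -0.2367, 0.1398]
orientation: [-0.0, -0.035, 0.999, 0.0]
wrist_force: [-0.3, 0.8, 0.0]
finger_gap: 0.0639
grip_force: 0.0
```

```bash
python3 plan.py 461 -230 4 94.2; python3 - <<'E'
from h import *
def crop(im,x,y,w,h): return cv2.resize(im[y:y+h,x:x+w],(400,300),interpolation=cv2.INTER_CUBIC)
cv2.imwrite("pics/c3.png",np.hstack([crop(shot("top"),219,208,80,60),crop(shot("scene"),180,180,80,60)]))
E
```

```text
shift [  1.8   6.7 135.8] turn [ 0.0009 -0.0007 -0.0025] gap 0.0639098111947544 F [-0.3  0.8  0. ] t 2.4333 tcp [ 463.4 -236.7  139.8]
```

View pics/c3.png

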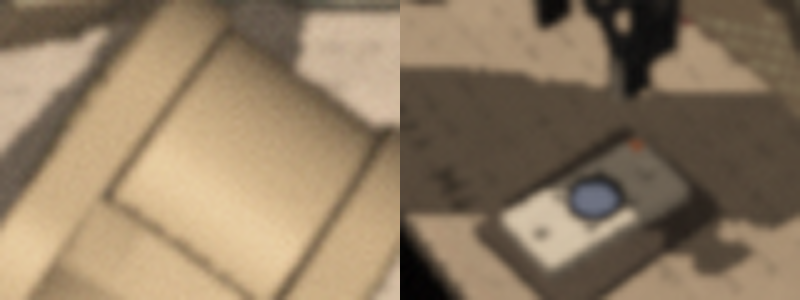

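The arm hides the carrier from the top camera. In the scene view the carrier is clear, with the mirror at about (219,220), and the fingers are above it. Descending now.

Request:
step_arm([
  [[2, 7, 35], [0, 0, 0], 64],
  [[2, 7, 70], [0, 0, 0], 64],
  [[2, 7, 100], [0, 0, 0], 64],
  [[2, 7, 110], [0, 0, 0], 64],
  [[2, 7, 110], [0, 0, 0], 64],
])

```text
clock: 2.95
tcp_pos: [0.4589, -0.226, 0.0284]
orientation: [-0.002, -0.037, 0.999, 0.002]
wrist_force: [-0.5, 0.4, -0.5]
finger_gap: 0.0643
grip_force: 0.0
```

```bash
python3 plan.py 461 -230 4 94.2; python3 - <<'E'
from h import *
cv2.imwrite("pics/c4.png",cv2.resize(shot("scene")[180:240,180:260],(800,600),interpolation=cv2.INTER_CUBIC))
E
```

```text
shift [-1.9 -4.3 24.4] turn [ 0.0037 -0.0042  0.0015] gap 0.06431463877455698 F [-0.5  0.4 -0.5] t 2.95 tcp [ 458.9 -226.    28.4]
```

View pics/c4.png

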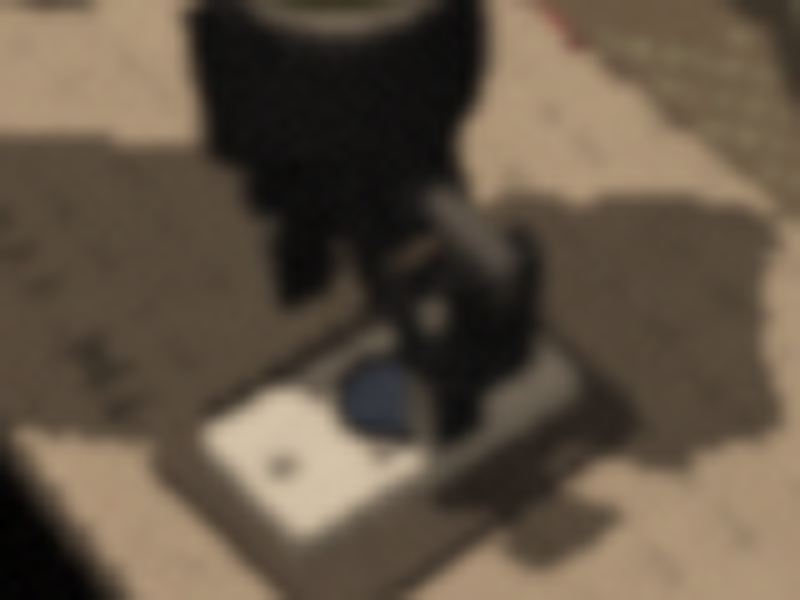

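The fingers straddle the carrier, with the near fingertip at about (226,223) native. I'll let the arm settle and reread its pose.

Request:
step_arm([
  [[0, 0, 0], [0, 0, 0], 64],
  [[0, 0, 0], [0, 0, 0], 64],
  [[0, 0, 0], [0, 0, 0], 64],
  [[0, 0, 0], [0, 0, 0], 64],
])

```text
clock: 3.33
tcp_pos: [0.4621, -0.2293, 0.0319]
orientation: [0.001, -0.037, 0.999, -0.001]
wrist_force: [-0.2, 0.0, -0.1]
finger_gap: 0.0642
grip_force: 0.0
```

```bash
python3 plan.py 461 -230 4 94.2
```

```text
shift [ 1.2 -0.5 27.9] turn [-0.0017  0.0022 -0.    ] gap 0.06420101206753422 F [-0.2  0.  -0.1] t 3.3333 tcp [ 462.1 -229.3   31.9]
```

Request:
step_arm([
  [[0, 0, 8], [0, 0, 0], 64],
  [[0, 0, 15], [0, 0, 0], 64],
  [[0, 0, 20], [0, 0, 0], 64],
  [[0, 0, 23], [0, 0, 0], 64],
  [[0, 0, 23], [0, 0, 0], 64],
  [[0, 0, 23], [0, 0, 0], 64],
  [[0, 0, 23], [0, 0, 0], 64],
])

```text
clock: 3.92
tcp_pos: [0.4611, -0.2287, 0.0073]
orientation: [-0.0, -0.037, 0.999, 0.0]
wrist_force: [0.4, 0.5, -0.3]
finger_gap: 0.0638
grip_force: 0.0
```

Request:
step_arm([
  [[0, 0, 2], [0, 0, 0], 64],
  [[0, 0, 4], [0, 0, 0], 64],
  [[0, 0, 4], [0, 0, 0], 64],
  [[0, 0, 4], [0, 0, 0], 64],
])

```text
clock: 4.25
tcp_pos: [0.461, -0.2286, 0.0033]
orientation: [-0.0, -0.037, 0.999, 0.0]
wrist_force: [-0.2, -0.3, 0.6]
finger_gap: 0.0641
grip_force: 0.0
```

No contact with the folder. Closing gently, then lifting.

Request:
step_arm([
  [[0, 0, 0], [0, 0, 0], 55],
  [[0, 0, 0], [0, 0, 0], 50],
  [[0, 0, 0], [0, 0, 0], 46],
  [[0, 0, 0], [0, 0, 0], 46],
  [[0, 0, 0], [0, 0, 0], 46],
  [[0, 0, 0], [0, 0, 0], 46],
], grip_force=40)

```text
clock: 4.75
tcp_pos: [0.462, -0.2291, 0.0052]
orientation: [0.001, -0.037, 0.999, -0.001]
wrist_force: [-1.9, 1.5, 12.5]
finger_gap: 0.0491
grip_force: 45.4
```

```bash
python3 plan.py 461 -230 4 94.2
```

```text
shift [ 1.1 -0.9  1.2] turn [-0.0012  0.0022  0.0002] gap 0.04907575846022019 F [-1.9  1.5 12.5] t 4.75 tcp [ 462.  -229.1    5.2]
```

Grasped. The 12 N is the fingertips lightly touching the folder. Lifting, then going round the corner by way of (440, -20).

Request:
step_arm([
  [[0, 0, -4], [0, 0, 0], 46],
  [[0, 0, -10], [0, 0, 0], 46],
  [[0, 0, -30], [0, 0, 0], 46],
  [[0, 0, -60], [0, 0, 0], 46],
  [[0, 0, -90], [0, 0, 0], 46],
  [[0, 0, -115], [0, 0, 0], 46],
  [[0, 0, -125], [0, 0, 0], 46],
  [[0, 0, -125], [0, 0, 0], 46],
])

```text
clock: 5.42
tcp_pos: [0.4626, -0.2298, 0.131]
orientation: [0.002, -0.037, 0.999, -0.002]
wrist_force: [0.5, -0.2, -2.1]
finger_gap: 0.0495
grip_force: 42.1
```

```bash
python3 plan.py 440 -20 130 99.5
```

```text
shift [  7.3 210.9   0.3] turn [-0.0034  0.0039 -0.0926] gap 0.04946638024180837 F [ 0.5 -0.2 -2.1] t 5.4167 tcp [ 462.6 -229.8  131. ]
```

Request:
step_arm([
  [[2, 20, 0], [0, 0, 0], 46],
  [[4, 50, 0], [0, 0, -0.03], 46],
  [[5, 85, 0], [0, 0, -0.06], 46],
  [[6, 120, 0], [0, 0, -0.093], 46],
  [[7, 155, 0], [0, 0, -0.093], 46],
  [[7, 185, 0], [0, 0, -0.093], 46],
  [[7, 205, 0], [0, 0, -0.093], 46],
  [[7, 211, 0], [0, 0, -0.093], 46],
])

```text
clock: 6.08
tcp_pos: [0.4363, -0.0158, 0.1264]
orientation: [-0.002, -0.085, 0.996, 0.001]
wrist_force: [-0.8, -0.8, -1.1]
finger_gap: 0.0488
grip_force: 42.1
```

```bash
python3 plan.py 600 79 130 99.5
```

```text
shift [-177.3   65.8   -4.1] turn [ 0.0024 -0.0036  0.0037] gap 0.0487563825382411 F [-0.8 -0.8 -1.1] t 6.0833 tcp [436.3 -15.8 126.4]
```

Request:
step_arm([
  [[-25, 9, 0], [0, 0, 0], 46],
  [[-60, 22, 0], [0, 0, 0], 46],
  [[-95, 35, 0], [0, 0, 0], 46],
  [[-130, 48, 0], [0, 0, 0], 46],
  [[-155, 57, 10], [0, 0, 0], 46],
  [[-170, 63, 20], [0, 0, 0], 46],
  [[-177, 66, 30], [0, 0, 0], 46],
  [[-177, 66, 30], [0, 0, 0], 46],
])

```text
clock: 6.75
tcp_pos: [0.6012, 0.0757, 0.0941]
orientation: [-0.003, -0.083, 0.997, 0.0]
wrist_force: [-0.3, -0.3, -1.5]
finger_gap: 0.0492
grip_force: 42.1
```

Request:
step_arm([
  [[0, 0, 0], [0, 0, 0], 46],
  [[0, 0, 0], [0, 0, 0], 46],
  [[0, 0, 0], [0, 0, 0], 46],
  [[0, 0, 0], [0, 0, 0], 46],
])

```text
clock: 7.08
tcp_pos: [0.602, 0.0749, 0.0993]
orientation: [0.0, -0.083, 0.997, -0.0]
wrist_force: [-0.2, -0.2, -1.3]
finger_gap: 0.0486
grip_force: 42.1
```

```bash
python3 plan.py 604.5 79.5 70 99.5; python3 - <<'E'
from h import *
A=lambda n:np.mean([shot(n).astype(float) for _ in range(4)],0).astype(np.uint8)
t=A("top");s=A("scene");cv2.imwrite("pics/t5.png",t);cv2.imwrite("pics/s5.png",s)
f=lambda im,x,y:cv2.resize(im[y:y+60,x:x+40],(400,600),interpolation=cv2.INTER_CUBIC)
cv2.imwrite("pics/c5.png",np.hstack([f(t,140,160),f(s,184,108)]))
E
```

```text
shift [-3.2  4.1 29.3] turn [-0.0002  0.001  -0.0005] gap 0.04864853565847539 F [-0.2 -0.2 -1.3] t 7.0833 tcp [602.   74.9  99.3]
```

View pics/c5.png

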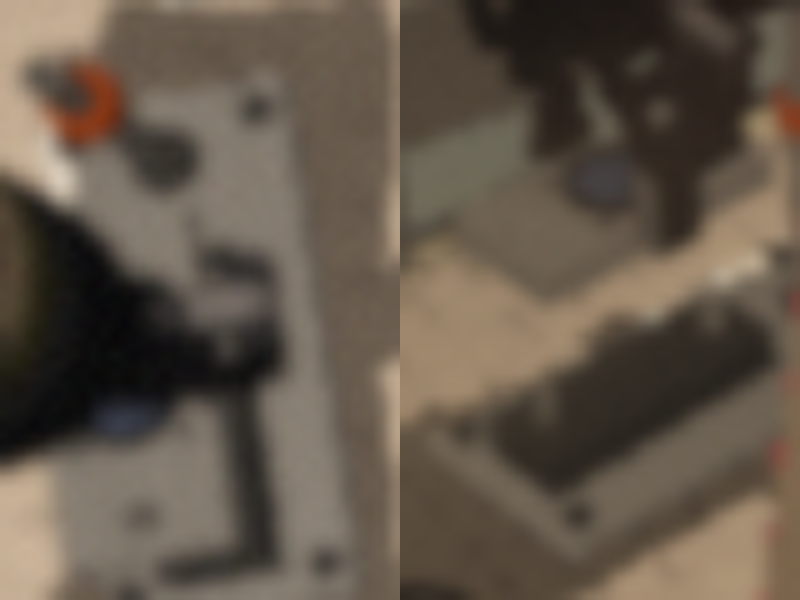

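Both views help. In the top view, the held carrier's narrow hole is at about (154,211.5). In the scene view, the mirror is at about (204.3,126.5), with the thin pin near (198.5,148) and the thick pin near (215.2,139). I'll compute the remaining offset from these.

```bash
python3 - <<'E'
import a; from a import *
T=cv2.imread("pics/t5.png");S=cv2.imread("pics/s5.png")
# narrow hole, top view: darkness-weighted
g=up(T[206:217,149:160]).astype(float).mean(2); w=np.clip(np.median(g)-6-g,0,None); 
n,l,st,c=cv2.connectedComponentsWithStats((w>0).astype(np.uint8)); i=l[int((211.5-206+.5)*8),int((154-149+.5)*8)]; print(i,st[i],c[i])
ys,xs=np.where(l==i); ww=w[ys,xs]; c=np.array([(xs*ww).sum(),(ys*ww).sum()])/ww.sum(); c=(c+.5)/8-.5+[149,206]
u=np.array([np.cos(np.deg2rad(9.5)),np.sin(np.deg2rad(9.5))])
h=onz("top",c,.1143)[:2]*1000; print("hole px",c,"world",h,"centre",h+38*u)
b=(198,120,212,133);H=hs(S,b); p,c,sz=big((H[...,0]>105)&(H[...,0]<140)&(H[...,1]>40),b); print("mirror scene",c,sz,onz("scene",c,.1163)*1000)
# top initial: narrow/wide hole of carrier on folder
for nm,x,y in(("wide",257.9,234),("narrow",260,259)):
    x0,y0=int(x)-4,int(y)-4; g=up(t[y0:y0+9,x0:x0+9]).astype(float).mean(2); w=np.clip(np.percentile(g,60)-25-g,0,None); ys,xs=np.mgrid[:72,:72]; cc=np.array([(xs*w).sum(),(ys*w).sum()])/w.sum(); cc=(cc+.5)/8-.5+[x0,y0]; print(nm,cc,onz("top",cc,.020)*1000)
# predicted pixels of pins' mid for base hypothesis, scene & top
for o in((604.5,80.3),):
    for d in(38,-38):
        q=np.array(o)+d*u
        for z in(28,47): print(d,z,"scene",proj("scene",np.r_[q,z]/1000),"top",proj("top",np.r_[q,z]/1000))
f=lambda im,x,y,w,h:cv2.resize(im[y:y+h,x:x+w],(400,300),interpolation=cv2.INTER_CUBIC)
s=a.s; cv2.imwrite("pics/c6.png",np.vstack([np.hstack([f(s,188,132,40,30),f(S,188,132,40,30)]),np.hstack([f(t,144,180,40,30),f(t,144,195,40,30)])]))
E
```

```text
1 [  22   30   38   35 1033] [40.94191675 46.63117135]
hole px [153.73950879 211.31448376] world [564.16369626  69.48530691] centre [601.64254912  75.75711594]Traceback (most recent call last):
  File "<stdin>", line 9, in <module>
  File "h.py", line 10, in onz
    o,v=ray(n,uv); return o+v*(z-o[2])/v[2]
        ~~~^^^^^^
  File "h.py", line 7, in ray
    q=cv2.undistortPoints(np.array([[uv]],float),K,d)[0,0]
      ~~~~~~~~~~~~~~~~~~~^^^^^^^^^^^^^^^^^^^^^^^^^^^^
cv2.error: OpenCV(4.12.0) /io/opencv/modules/calib3d/src/undistort.dispatch.cpp:538: error: (-215:Assertion failed) npoints >= 0 && src.isContinuous() && (depth == CV_32F || depth == CV_64F) in function 'undistortPoints'
```

```bash
python3 - <<'E'
from a import *
S=cv2.imread("pics/s5.png")
b=(198,120,212,133);H=hs(S,b); print(H[52,50]); p,c,sz=big((H[...,0]>105)&(H[...,0]<140)&(H[...,1]>25),b)
if p is not None: print("mirror scene",c,sz,onz("scene",c,.1163)*1000)
u=np.array([np.cos(np.deg2rad(9.5)),np.sin(np.deg2rad(9.5))])
for d in(38,-38):
    q=np.array((604.5,80.3))+d*u
    for z in(28,47): print(d,z,"scene",proj("scene",np.r_[q,z]/1000),"top",proj("top",np.r_[q,z]/1000))
g=S.astype(int).mean(2).astype(int); print(g[142:154,194:204]); print(g[133:145,210:221])
E
python3 plan.py 604.9 79.4 55 99.5
```

```text
[ 0 18 69]
38 28 scene [[214.14973011 139.61395235]] top [[157.14252636 189.18224764]]
38 47 scene [[213.82620812 135.38568302]] top [[155.36771721 188.23377138]]
-38 28 scene [[197.55206705 149.19473675]] top [[160.57364635 212.95640816]]
-38 47 scene [[197.05483925 144.94385097]] top [[158.84184459 212.41689769]]
[[134 133 134 133 134 136 135 125 104  80]
 [134 133 135 135 133 131 126 115  95  69]
 [134 134 135 131 120 110 102  87  71  55]
 [130 129 126 116  98  83  70  60  52  47]
 [114 108 100  91  82  67  54  49  46  45]
 [ 96  88  76  74  75  65  51  46  45  45]
 [ 76  68  61  66  72  63  49  44  44  44]
 [ 59  53  53  61  67  60  48  44  43  43]
 [ 51  48  49  53  58  53  46  44  43  41]
 [ 49  47  46  48  48  47  45  42  42  41]
 [ 50  45  44  44  44  44  42  41  40  38]
 [ 59  47  42  43  43  42  40  39  38  38]]
[[ 93 105 121 131 139 143 146 150 153 150 124]
 [124 131 136 140 142 148 155 157 160 158 131]
 [138 139 139 138 138 151 160 148 136 129 114]
 [141 140 134 127 124 130 134 120 106 101  98]
 [139 135 121 106  99  98  97  93  93  94  94]
 [127 108  90  76  78  80  74  72  81  90  94]
 [101  73  58  58  70  75  64  55  63  74  85]
 [ 68  52  46  52  64  70  59  46  47  55  68]
 [ 49  45  44  47  52  55  49  43  41  43  54]
 [ 44  43  42  42  43  43  42  41  39  39  47]
 [ 43  42  41  42  41  40  40  38  37  36  42]
 [ 42  42  42  41  40  39  37  36  36  39  49]]
shift [-3.2  3.3 43.6] turn [0.     0.0003 0.0004] gap 0.04888031608687421 F [-0.4 -0.2 -1.4] t 7.4833 tcp [602.3  75.6  98.6]
```

Request:
step_arm([
  [[-3.2, 3.6, 10], [0, 0, 0], 46],
  [[-3.2, 3.6, 22], [0, 0, 0], 46],
  [[-3.2, 3.6, 34], [0, 0, 0], 46],
  [[-3.2, 3.6, 43], [0, 0, 0], 46],
  [[-3.2, 3.6, 43], [0, 0, 0], 46],
  [[-3.2, 3.6, 43], [0, 0, 0], 46],
  [[-3.2, 3.6, 43], [0, 0, 0], 46],
  [[-3.2, 3.6, 43], [0, 0, 0], 46],
])

```text
clock: 8.15
tcp_pos: [0.6055, 0.0798, 0.0561]
orientation: [0.001, -0.083, 0.997, 0.0]
wrist_force: [1.0, 0.3, -1.0]
finger_gap: 0.0488
grip_force: 42.1
```

```bash
python3 plan.py 604.9 79.4 42 99.5; python3 - <<'E'
from h import *
A=lambda n:np.mean([shot(n).astype(float) for _ in range(4)],0).astype(np.uint8)
t=A("top");s=A("scene");cv2.imwrite("pics/t7.png",t);cv2.imwrite("pics/s7.png",s)
f=lambda im,x,y:cv2.resize(im[y:y+60,x:x+40],(400,600),interpolation=cv2.INTER_CUBIC)
cv2.imwrite("pics/c7.png",np.hstack([f(t,140,170),f(s,190,110)]))
E
```

```text
shift [ 0.7 -0.3 14.1] turn [-0.0001  0.0014  0.0005] gap 0.048791621686428685 F [ 1.   0.3 -1. ] t 8.15 tcp [605.5  79.8  56.1]
```

View pics/c7.png

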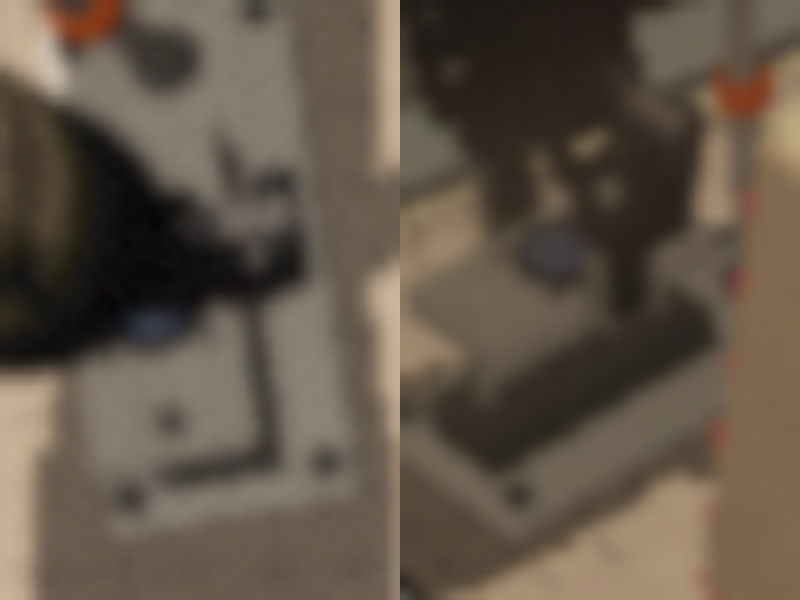

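The narrow hole, at about (156.5,211.5) in the top view, lies where the thin pin's axis should be at that height (156.7,211.7). Lowering in small steps and watching the force.

Request:
step_arm([
  [[0, 0, 3], [0, 0, 0], 46],
  [[0, 0, 6], [0, 0, 0], 46],
  [[0, 0, 9], [0, 0, 0], 46],
  [[0, 0, 11], [0, 0, 0], 46],
  [[0, 0, 13], [0, 0, 0], 46],
  [[0, 0, 13], [0, 0, 0], 46],
  [[0, 0, 13], [0, 0, 0], 46],
])

```text
clock: 9.13
tcp_pos: [0.6047, 0.0797, 0.0422]
orientation: [-0.0, -0.083, 0.997, 0.0]
wrist_force: [-0.1, -0.6, -1.0]
finger_gap: 0.0491
grip_force: 42.1
```

Request:
step_arm([
  [[0, 0, 1], [0, 0, 0], 46],
  [[0, 0, 2], [0, 0, 0], 46],
  [[0, 0, 3], [0, 0, 0], 46],
  [[0, 0, 3], [0, 0, 0], 46],
  [[0, 0, 3], [0, 0, 0], 46],
])

```text
clock: 9.55
tcp_pos: [0.6048, 0.0797, 0.0394]
orientation: [-0.0, -0.083, 0.997, 0.0]
wrist_force: [-0.0, 0.5, -1.2]
finger_gap: 0.0488
grip_force: 42.1
```

Request:
step_arm([
  [[0, 0, 1], [0, 0, 0], 46],
  [[0, 0, 2], [0, 0, 0], 46],
  [[0, 0, 3], [0, 0, 0], 46],
  [[0, 0, 4], [0, 0, 0], 46],
  [[0, 0, 4], [0, 0, 0], 46],
  [[0, 0, 4], [0, 0, 0], 46],
])

```text
clock: 10.05
tcp_pos: [0.605, 0.0798, 0.0353]
orientation: [0.0, -0.083, 0.997, 0.0]
wrist_force: [0.5, -0.2, -2.0]
finger_gap: 0.0489
grip_force: 42.1
```

Request:
step_arm([
  [[0, 0, 1], [0, 0, 0], 46],
  [[0, 0, 2], [0, 0, 0], 46],
  [[0, 0, 3], [0, 0, 0], 46],
  [[0, 0, 4], [0, 0, 0], 46],
  [[0, 0, 4], [0, 0, 0], 46],
])

```text
clock: 10.47
tcp_pos: [0.605, 0.0798, 0.0313]
orientation: [0.0, -0.083, 0.997, 0.0]
wrist_force: [1.0, 0.8, -1.6]
finger_gap: 0.049
grip_force: 42.1
```

Request:
step_arm([
  [[0, 0, 1], [0, 0, 0], 46],
  [[0, 0, 2], [0, 0, 0], 46],
  [[0, 0, 3], [0, 0, 0], 46],
  [[0, 0, 4], [0, 0, 0], 46],
  [[0, 0, 4], [0, 0, 0], 46],
  [[0, 0, 4], [0, 0, 0], 46],
])

```text
clock: 10.97
tcp_pos: [0.605, 0.0798, 0.0273]
orientation: [0.0, -0.083, 0.997, 0.0]
wrist_force: [0.8, 0.3, -0.9]
finger_gap: 0.049
grip_force: 42.1
```

Request:
step_arm([
  [[0, 0, 0.5], [0, 0, 0], 46],
  [[0, 0, 1], [0, 0, 0], 46],
  [[0, 0, 1], [0, 0, 0], 46],
  [[0, 0, 1], [0, 0, 0], 46],
])

```text
clock: 11.3
tcp_pos: [0.605, 0.0797, 0.0265]
orientation: [0.0, -0.083, 0.997, 0.0]
wrist_force: [2.0, 1.9, -0.8]
finger_gap: 0.0489
grip_force: 42.2
```

Request:
step_arm([
  [[0, 0, 0.5], [0, 0, 0], 46],
  [[0, 0, 1], [0, 0, 0], 46],
  [[0, 0, 1], [0, 0, 0], 46],
  [[0, 0, 1], [0, 0, 0], 46],
])

```text
clock: 11.63
tcp_pos: [0.605, 0.0798, 0.0255]
orientation: [0.0, -0.083, 0.997, 0.0]
wrist_force: [1.8, 1.9, -0.0]
finger_gap: 0.0486
grip_force: 42.2
```

Request:
step_arm([
  [[0, 0, 0.3], [0, 0, 0], 46],
  [[0, 0, 0.6], [0, 0, 0], 46],
  [[0, 0, 0.6], [0, 0, 0], 46],
  [[0, 0, 0.6], [0, 0, 0], 46],
])

```text
clock: 11.97
tcp_pos: [0.605, 0.0798, 0.0253]
orientation: [0.0, -0.083, 0.997, 0.0]
wrist_force: [-0.0, 2.3, 4.5]
finger_gap: 0.0488
grip_force: 42.7
```

Request:
step_arm([
  [[0, 0, 0.5], [0, 0, 0], 46],
  [[0, 0, 0.5], [0, 0, 0], 46],
  [[0, 0, 0.5], [0, 0, 0], 46],
])

```text
clock: 12.22
tcp_pos: [0.605, 0.0798, 0.0253]
orientation: [0.0, -0.083, 0.997, -0.0]
wrist_force: [-0.9, 1.5, 8.0]
finger_gap: 0.049
grip_force: 43.1
```

Request:
step_arm([
  [[0, 0, 0], [0, 0, 0], 52],
  [[0, 0, 0], [0, 0, 0], 56],
  [[0, 0, 0], [0, 0, 0], 62],
  [[0, 0, 0], [0, 0, 0], 66],
  [[0, 0, 0], [0, 0, 0], 66],
])

```text
clock: 12.63
tcp_pos: [0.6045, 0.0795, 0.0239]
orientation: [-0.0, -0.083, 0.997, -0.0]
wrist_force: [-0.3, -0.4, 0.5]
finger_gap: 0.0658
grip_force: 0.0
```

The carrier is released. Retreating straight up.

Request:
step_arm([
  [[0, 0, -5], [0, 0, 0], 66],
  [[0, 0, -20], [0, 0, 0], 66],
  [[0, 0, -55], [0, 0, 0], 66],
  [[0, 0, -95], [0, 0, 0], 66],
  [[0, 0, -135], [0, 0, 0], 66],
  [[0, 0, -165], [0, 0, 0], 66],
  [[0, 0, -165], [0, 0, 0], 66],
  [[0, 0, -165], [0, 0, 0], 66],
])

```text
clock: 13.3
tcp_pos: [0.6065, 0.0797, 0.1924]
orientation: [0.003, -0.083, 0.997, -0.0]
wrist_force: [-0.3, -0.6, -1.9]
finger_gap: 0.0658
grip_force: 0.0
```

```bash
python3 - <<'E'
from a import *
b=(168,230,194,254);I=up(t[b[1]:b[3],b[0]:b[2]]); g=cv2.GaussianBlur(I.astype(np.float32).mean(2),(0,0),2)
# dark ring by radial darkest search from rough centre, then circle fit
c=np.array([180.3,240.8]); pts=[]
for a in np.arange(0,360,6):
    if 120<a<185: continue   # neck side (image coords, y down)
    r=np.arange(5,11,.1); x=(c[0]+r*np.cos(np.deg2rad(a))-b[0]+.5)*8-.5; y=(c[1]+r*np.sin(np.deg2rad(a))-b[1]+.5)*8-.5
    v=cv2.remap(g,x.astype(np.float32)[None],y.astype(np.float32)[None],1)[0]; k=r[np.argmin(v)]; pts.append(c+k*np.array([np.cos(np.deg2rad(a)),np.sin(np.deg2rad(a))]))
pts=np.array(pts); A=np.c_[2*pts,np.ones(len(pts))]; s_=np.linalg.lstsq(A,(pts**2).sum(1),rcond=None)[0]; cc=s_[:2]; rr=np.sqrt(s_[2]+cc@cc); print(cc,rr,np.std(np.linalg.norm(pts-cc,axis=1)))
L=onz("top",cc,.016)[:2]*1000; print("lens",L)
b=(140,226,172,266);I=up(t[b[1]:b[3],b[0]:b[2]]).astype(float);bg=np.median(I.reshape(-1,3),0)
for th in(30,45,60):
    p,c,sz=big(np.linalg.norm(I-bg,axis=2)>th,b); p=p[p[:,0]<163]; hw=np.array([onz("top",q,.014)[:2]*1000 for q in p[::7]]); m=hw.mean(0); e,V=np.linalg.eigh(np.cov((hw-m).T)); d=L-m; print(th,m,"yaw c-c",np.rad2deg(np.arctan2(d[1],d[0])),np.linalg.norm(d),"pca",np.rad2deg(np.arctan2(V[1,1],V[0,1])),np.sqrt(12*e))
E
python3 plan.py 448 83 150 22.5
```

```text
[180.12674679 240.84333903] 7.875675148106988 0.14067105074659056
lens [480.37852305  14.43305289]
30 [445.03316598  96.06464038] yaw c-c -66.58805058982199 88.95510295171898 pca 117.44631383428381 [22.45162995 61.15885584]
45 [445.31497983  95.52822835] yaw c-c -66.61754127287769 88.35088877023846 pca 116.64742982711338 [19.91824112 59.9375256 ]
shift [156.   29.5  41.5] turn [0.003  0.0054 1.3443] gap 0.06579742945525953 F [-0.3 -0.6 -1.9] t 13.3 tcp [606.5  79.7 192.4]Traceback (most recent call last):
  File "<stdin>", line 13, in <module>
  File "h.py", line 10, in onz
    o,v=ray(n,uv); return o+v*(z-o[2])/v[2]
        ~~~^^^^^^
  File "h.py", line 6, in ray
    K,T,p=cam(n); d=np.array(p.get("distortion",np.zeros(5)),float)
          ~~~^^^
  File "h.py", line 4, in cam
    p=imaging.camera_params(n); return np.array(p["camera_matrix"]),np.array(p["pose"]),p
ValueError: time passes only in moves, steps and waits
```

```bash
python3 - <<'E'
s=open('h.py').read().replace("def cam(n):","import functools\n@functools.lru_cache(None)\ndef cam(n):"); open('h.py','w').write(s)
E
python3 plan.py 450.3 82 120 24
```

```text
shift [154.1  28.2  71.5] turn [0.0029 0.0055 1.3181] gap 0.06579742945525953 F [-0.3 -0.6 -1.9] t 13.3 tcp [606.5  79.7 192.4]
```

Request:
step_arm([
  [[35, 6, 0], [0, 0, 0.12], 40],
  [[70, 12, 0], [0, 0, 0.24], 40],
  [[105, 19, 0], [0, 0, 0.36], 40],
  [[135, 25, 15], [0, 0, 0.48], 40],
  [[154, 28, 40], [0, 0, 0.6], 40],
  [[154, 28, 60], [0, 0, 0.72], 40],
  [[154, 28, 70], [0, 0, 0.84], 40],
  [[154, 28, 70], [0, 0, 0.96], 40],
])

```text
clock: 13.97
tcp_pos: [0.4445, 0.0818, 0.1156]
orientation: [-0.003, 0.389, 0.921, -0.001]
wrist_force: [-0.2, 0.0, 0.4]
finger_gap: 0.0401
grip_force: 0.0
```

Request:
step_arm([
  [[0, 0, 0], [0, 0, 0.12], 40],
  [[0, 0, 0], [0, 0, 0.24], 40],
  [[0, 0, 0], [0, 0, 0.36], 40],
  [[0, 0, 0], [0, 0, 0.36], 40],
  [[0, 0, 0], [0, 0, 0.36], 40],
  [[0, 0, 0], [0, 0, 0.36], 40],
])

```text
clock: 14.47
tcp_pos: [0.4477, 0.0818, 0.1186]
orientation: [-0.001, 0.544, 0.839, -0.0]
wrist_force: [0.8, 0.0, 1.3]
finger_gap: 0.04
grip_force: 0.0
```

```bash
python3 plan.py 450.3 82 40 24; python3 - <<'E'
from h import *
A=lambda n:np.mean([shot(n).astype(float) for _ in range(4)],0).astype(np.uint8)
t=A("top");s=A("scene");cv2.imwrite("pics/t8.png",t);cv2.imwrite("pics/s8.png",s)
f=lambda im,x,y:cv2.resize(im[y:y+60,x:x+53],(400,450),interpolation=cv2.INTER_CUBIC)
cv2.imwrite("pics/c8.png",np.hstack([f(t,140,165),f(s,182,105)]))
E
```

```text
shift [-1.   2.6 78.6] turn [-0.0013 -0.0007  0.001 ] gap 0.04004510453343412 F [0.8 0.  1.3] t 14.4667 tcp [447.7  81.8 118.6]
```

View pics/c8.png

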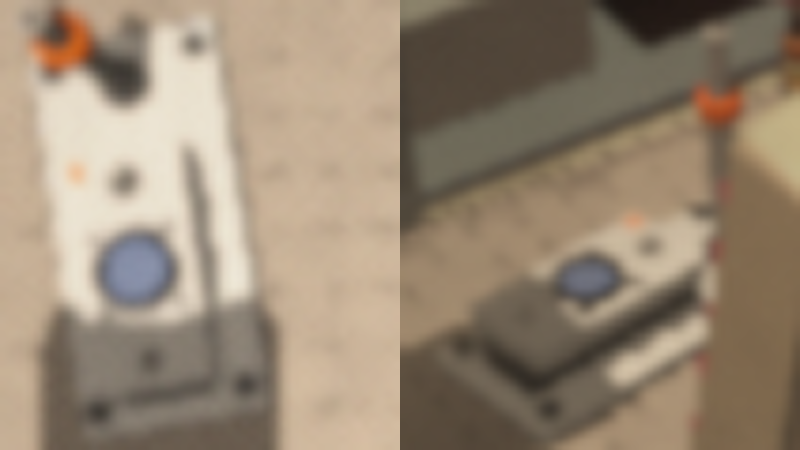

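The carrier sits on the pins, level with the block. The dot is at about (150,188) toward the post and the mirror at about (158,201) in the top view. In the scene view the collar spans about (221–227, 116–122). I'll descend to the loupe and refine the collar height.

Request:
step_arm([
  [[-1, 2, 30], [0, 0, 0], 36],
  [[-1, 2, 60], [0, 0, 0], 36],
  [[-1, 2, 80], [0, 0, 0], 36],
  [[-1, 2, 90], [0, 0, 0], 36],
  [[-1, 2, 90], [0, 0, 0], 36],
  [[-1, 2, 90], [0, 0, 0], 36],
  [[-1, 2, 90], [0, 0, 0], 36],
  [[-1, 2, 90], [0, 0, 0], 36],
])

```text
clock: 15.53
tcp_pos: [0.4517, 0.0818, 0.0305]
orientation: [0.001, 0.545, 0.838, 0.001]
wrist_force: [1.1, -0.8, 0.2]
finger_gap: 0.0358
grip_force: 0.0
```

```bash
python3 plan.py 450.3 82 4 24; python3 - <<'E'
from a import *
S=cv2.imread("pics/s8.png");T=cv2.imread("pics/t8.png")
u=np.array([np.cos(np.deg2rad(9.5)),np.sin(np.deg2rad(9.5))]); seat=np.array([605,79.8])
bias={}
for n,I,b in(("scene",S,(196,132,216,150)),("top",T,(148,192,168,210))):
    G=up(I[b[1]:b[3],b[0]:b[2]]).astype(float); d=G[...,0]-G[...,2]; p,c,sz=big(d>(d.max()+np.median(d))/2,b)
    pr=proj(n,np.r_[seat,42]/1000)[0]; bias[n]=c-pr; print(n,"mirror",c,sz,"pred",pr,"bias",bias[n])
post=seat+85*u
def sil(n,h):
    a=np.linspace(0,2*np.pi,90); P=np.vstack([np.c_[post[0]+11.5*np.cos(a),post[1]+11.5*np.sin(a),np.full(90,h+e)] for e in(-5,5)])/1000
    q=proj(n,P)+bias[n]; return q.min(0),q.max(0)
for nm,n,I,b in(("s0","scene",s,(214,108,234,128)),("s8","scene",S,(214,108,234,128)),("t8","top",T,(138,160,160,180))):
    G=up(I[b[1]:b[3],b[0]:b[2]]).astype(float); d=G[...,2]-G[...,0]; p,c,sz=big(d>d.max()/2,b); print(nm,"bbox",p.min(0),p.max(0),"ctr",(p.min(0)+p.max(0))/2)
for h in(92,96,100,104,108): print(h,"scene",*[x.round(2) for x in sil("scene",h)],"top",*[x.round(2) for x in sil("top",h)])
print("post",post)
E
```

```text
shift [ 0.8 -1.3 26.5] turn [ 0.0022  0.0009 -0.0018] gap 0.0358461110995454 F [ 1.1 -0.8  0.2] t 15.5333 tcp [451.7  81.8  30.5]
scene mirror [206.4361644 141.8311984] [7.75 5.25] pred [205.86049938 141.24602328] bias [0.57566502 0.58517511]
top mirror [157.58893035 200.47910448] [8.875 8.75 ] pred [157.72923675 200.30190651] bias [-0.1403064   0.17719797]
s0 bbox [220.3125 116.0625] [227.4375 121.1875] ctr [223.875 118.625]
s8 bbox [220.3125 116.0625] [227.4375 121.1875] ctr [223.875 118.625]
t8 bbox [143.6875 166.1875] [151.5625 173.8125] ctr [147.625 170.   ]
92 scene [220.62 116.93] [227.31 123.16] top [144.37 166.37] [153.12 174.65]
96 scene [220.57 115.99] [227.26 122.22] top [143.93 166.07] [152.71 174.39]
100 scene [220.51 115.04] [227.22 121.28] top [143.49 165.77] [152.31 174.12]
104 scene [220.45 114.09] [227.18 120.34] top [143.04 165.47] [151.9  173.85]
108 scene [220.39 113.14] [227.13 119.39] top [142.59 165.17] [151.49 173.58]
post [688.83427613  93.8290465 ]
```

```bash
python3 - <<'E'
from a import *
S=cv2.imread("pics/s8.png").astype(int); d=S[...,2]-S[...,0]
print(d[112:126,218:230]); T=cv2.imread("pics/t8.png").astype(int); print((T[...,2]-T[...,0])[163:177,141:155])
E
```

```text
[[ 22  22  22  22  25  28  28  24  23  22  22  21]
 [ 22  22  22  23  25  28  28  24  22  21  19  19]
 [ 23  23  23  24  26  29  27  23  21  21  22  27]
 [ 22  22  25  31  34  30  28  27  27  30  34  42]
 [ 21  21  32  59  64  41  33  40  51  50  48  50]
 [ 19  20  44  95 104  70  60  78  88  71  53  51]
 [ 21  27  54 107 132 119 117 127 118  80  55  49]
 [ 35  41  56  90 124 132 133 130 108  71  54  52]
 [ 48  50  56  73  98 112 113 102  81  62  56  56]
 [ 50  50  52  58  67  74  74  64  58  58  58  58]
 [ 50  48  48  48  47  44  42  41  49  56  58  58]
 [ 49  49  50  49  43  34  31  37  48  58  60  59]
 [ 51  51  53  51  44  35  30  39  52  61  63  62]
 [ 52  51  52  51  45  35  31  41  52  58  62  63]]
[[ 49  48  47  48  48  48  48  49  48  48  49  48  47  49]
 [ 48  47  46  46  46  43  45  46  49  49  49  49  48  48]
 [ 47  44  41  40  40  41  44  52  55  53  49  49  48  48]
 [ 46  41  36  34  36  39  52  71  80  71  57  49  46  48]
 [ 45  38  32  30  31  35  55  90 110 102  74  53  48  48]
 [ 45  37  33  31  28  27  38  75 123 135  97  61  48  45]
 [ 48  44  42  42  37  27  26  57 119 154 116  64  45  38]
 [ 49  49  57  73  77  61  52  76 133 162 124  63  39  30]
 [ 49  48  65  95 117 117 109 125 159 164 119  55  28  22]
 [ 48  49  57  83 118 146 154 161 159 141  91  40  20  17]
 [ 48  49  48  55  84 123 140 133 114  84  50  25  15  13]
 [ 50  49  43  38  45  62  75  70  58  45  32  22  13  12]
 [ 49  48  43  34  30  31  33  37  36  34  31  27  20  16]
 [ 48  48  44  37  31  30  31  32  30  30  31  30  25  18]]
```

Request:
step_arm([
  [[0.8, 0, 8], [0, 0, 0], 36],
  [[0.8, 0, 16], [0, 0, 0], 36],
  [[0.8, 0, 22], [0, 0, 0], 36],
  [[0.8, 0, 25], [0, 0, 0], 36],
  [[0.8, 0, 27], [0, 0, 0], 36],
  [[0.8, 0, 27], [0, 0, 0], 36],
  [[0.8, 0, 27], [0, 0, 0], 36],
])

```text
clock: 16.12
tcp_pos: [0.4501, 0.0825, 0.0022]
orientation: [-0.0, 0.545, 0.838, -0.0]
wrist_force: [0.3, -1.1, 0.4]
finger_gap: 0.0359
grip_force: 0.0
```

Fingers are astride the handle with no contact. The collar centre comes out at about 100–101 mm: the side edges match the prediction, and the bottom edge gives about 101. Gripping the loupe.

Request:
step_arm([
  [[0, 0, 0], [0, 0, 0], 28],
  [[0, 0, 0], [0, 0, 0], 22],
  [[0, 0, 0], [0, 0, 0], 18],
  [[0, 0, 0], [0, 0, 0], 12],
  [[0, 0, 0], [0, 0, 0], 12],
  [[0, 0, 0], [0, 0, 0], 12],
  [[0, 0, 0], [0, 0, 0], 12],
], grip_force=50)

```text
clock: 16.7
tcp_pos: [0.4506, 0.0825, 0.0027]
orientation: [0.0, 0.545, 0.838, 0.0]
wrist_force: [-1.0, -0.2, 6.0]
finger_gap: 0.0148
grip_force: 50.2
```

Request:
step_arm([
  [[0, 0, -3], [0, 0, 0], 12],
  [[0, 0, -10], [0, 0, 0], 12],
  [[0, 0, -30], [0, 0, 0], 12],
  [[0, 0, -60], [0, 0, 0], 12],
  [[0, 0, -90], [0, 0, 0], 12],
  [[0, 0, -115], [0, 0, 0], 12],
  [[0, 0, -127], [0, 0, 0], 12],
  [[0, 0, -127], [0, 0, 0], 12],
])

```text
clock: 17.37
tcp_pos: [0.4525, 0.0825, 0.1327]
orientation: [0.003, 0.545, 0.838, 0.002]
wrist_force: [1.8, 0.3, -0.7]
finger_gap: 0.0147
grip_force: 49.5
```

```bash
python3 plan.py 574.9 147.8 130 23.9
```

```text
shift [ 10.1 138.4   3.5] turn [ 0.0056  0.0024 -0.0001] gap 0.014737770598105843 F [ 1.8  0.3 -0.7] t 17.3667 tcp [452.5  82.5 132.7]
```

Request:
step_arm([
  [[2, 15, 0], [0, 0, 0], 12],
  [[4, 40, 0], [0, 0, 0], 12],
  [[6, 70, 0], [0, 0, 0], 12],
  [[8, 100, 0], [0, 0, 0], 12],
  [[9, 122, 0], [0, 0, 0], 12],
  [[10, 135, 0], [0, 0, 0], 12],
  [[10, 140, 0], [0, 0, 0], 12],
  [[10, 140, 0], [0, 0, 0], 12],
])

```text
clock: 18.03
tcp_pos: [0.5741, 0.1486, 0.1277]
orientation: [-0.001, 0.545, 0.838, -0.001]
wrist_force: [-0.4, 0.0, -1.3]
finger_gap: 0.0144
grip_force: 49.5
```

Request:
step_arm([
  [[0, 0, 0], [0, 0, 0], 12],
  [[0, 0, 0], [0, 0, 0], 12],
  [[0, 0, 0], [0, 0, 0], 12],
  [[0, 0, 0], [0, 0, 0], 12],
  [[0, 0, 0], [0, 0, 0], 12],
])

```text
clock: 18.45
tcp_pos: [0.5738, 0.148, 0.1297]
orientation: [0.0, 0.546, 0.838, 0.0]
wrist_force: [0.1, 0.5, -1.1]
finger_gap: 0.0144
grip_force: 49.5
```

```bash
python3 plan.py 574.9 147.8 95.7 23.9
```

```text
shift [-0.6  0.9 34. ] turn [ 0.0003  0.0001 -0.0005] gap 0.014420605634609595 F [ 0.1  0.5 -1.1] t 18.45 tcp [573.8 148.  129.7]
```

Request:
step_arm([
  [[-0.6, 0.9, 8], [0, 0, 0], 12],
  [[-0.6, 0.9, 16], [0, 0, 0], 12],
  [[-0.6, 0.9, 24], [0, 0, 0], 12],
  [[-0.6, 0.9, 30], [0, 0, 0], 12],
  [[-0.6, 0.9, 34], [0, 0, 0], 12],
  [[-0.6, 0.9, 34], [0, 0, 0], 12],
  [[-0.6, 0.9, 34], [0, 0, 0], 12],
  [[-0.6, 0.9, 34], [0, 0, 0], 12],
])

```text
clock: 19.12
tcp_pos: [0.5755, 0.1482, 0.0955]
orientation: [0.0, 0.545, 0.838, 0.0]
wrist_force: [0.4, 0.8, -0.3]
finger_gap: 0.0143
grip_force: 49.5
```

```bash
python3 plan.py 574.9 147.8 95.7 23.9; python3 - <<'E'
from h import *
A=lambda n:np.mean([shot(n).astype(float) for _ in range(4)],0).astype(np.uint8)
t=A("top");s=A("scene");cv2.imwrite("pics/t9.png",t);cv2.imwrite("pics/s9.png",s)
f=lambda im,x,y:cv2.resize(im[y:y+60,x:x+40],(400,600),interpolation=cv2.INTER_CUBIC)
cv2.imwrite("pics/c9.png",np.hstack([f(t,137,163),f(s,190,102)]))
print(proj("top",[.605,.0798,.101]),proj("scene",[.605,.0798,.101]))
E
```

```text
shift [-0.1 -0.7 -0.2] turn [ 0.0004  0.0001 -0.0001] gap 0.014252294792976744 F [ 0.4  0.8 -0.3] t 19.1167 tcp [575.5 148.2  95.5]
[[151.93511442 197.82363853]] [[204.55374854 127.60531564]]
```

View pics/c9.png

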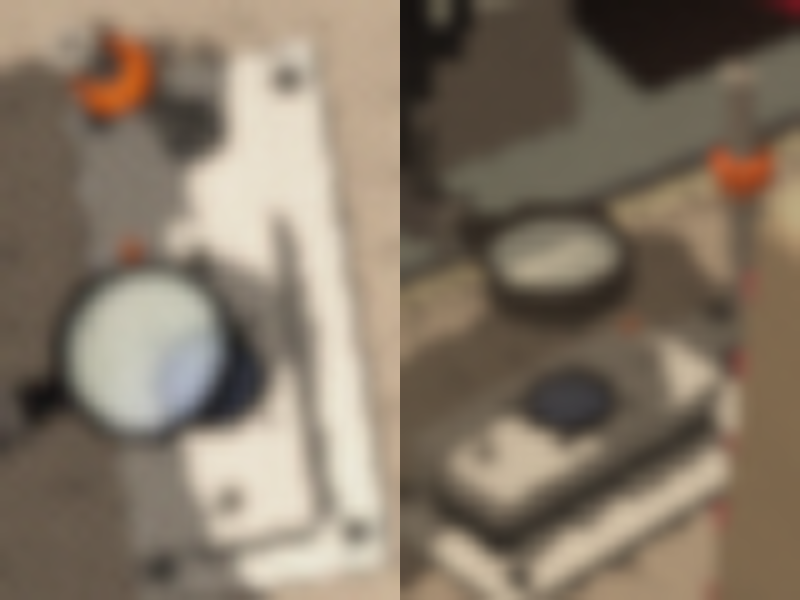

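The loupe is held level. In the top view the ring is centred at about (151.1,197.5), against a prediction of (151.05,197.6) for its top face. In the scene view the ring is at about (205.4,127.7) and the collar's lower edge at about row 120.8. As a height check, I'll compare the ring's bottom edge with the collar's, numerically.

```bash
python3 - <<'E'
from a import *
S=cv2.imread("pics/s9.png").astype(float); 
g=S.mean(2)
for x in(203,205,207): print(x,g[118:140,x].round().astype(int))
print("row128",g[128,194:218].round().astype(int))
d=S[...,2]-S[...,0]; print(d[113:125,222:226].T.astype(int))
bias=np.array([.576,.585])
def sil(c,r,h,hh):
    a=np.linspace(0,2*np.pi,180); P=np.vstack([np.c_[c[0]+r*np.cos(a),c[1]+r*np.sin(a),np.full(180,h+e)] for e in(-hh,hh)])/1000
    q=proj("scene",P)+bias; return q.min(0).round(2),q.max(0).round(2)
print("ring",sil((605.5,80.2),26,100.8,8)); print("collar101",sil((688.8,93.8),11.5,101,5))
E
```

```text
203 [101 101 100  93  68  62  93 115 123 141 160 153 109  64  47  47  58  72
  77  79  81  78]
205 [101 101 102  94  69  67 101 120 134 154 159 146 107  65  46  44  55  70
  80  86  82  66]
207 [102 102 100  89  65  65  99 126 149 155 150 135  95  56  42  44  54  71
  87  90  75  59]
row128 [ 77  85  88  80  72  88 117 139 153 160 160 159 156 150 144 136 118  86
  59  64  74  76  76  77]
[[ 25  25  28  49  96 130 123  97  67  46  43  44]
 [ 29  28  29  36  67 118 132 112  74  44  34  34]
 [ 27  27  29  32  60 117 132 112  74  43  30  30]
 [ 23  23  26  40  77 127 131 101  64  41  36  40]]
ring (array([197.27, 121.62]), array([213.04, 134.76]))
collar101 (array([220.49, 114.81]), array([227.21, 121.05]))
```

The ring edges match their predicted rows to within about 0.4 px, and the collar's lower edge agrees with 101 mm. Centring and height are both right, so I'm handing in.

Request:
step_arm([
  [[0, -0.5, 0], [0, 0, 0], 12],
  [[0, -0.5, 0], [0, 0, 0], 12],
  [[0, -0.5, 0], [0, 0, 0], 12],
  [[0, -0.5, 0], [0, 0, 0], 12],
])

```text
clock: 19.85
tcp_pos: [0.5748, 0.1479, 0.0954]
orientation: [0.0, 0.545, 0.838, 0.0]
wrist_force: [-0.4, 0.0, -1.1]
finger_gap: 0.0144
grip_force: 49.5
```

```bash
python3 -c "
from h import *
print(env.hand_in())"
```

```text
the job is handed in; nothing more can be done
None
```

The job is handed in (no verdict was returned): the carrier is seated on both pins and released, and the loupe is held level over the mirror with its lens at about 101 mm, my camera estimate of the collar height (good to roughly 2 mm).

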